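# Press home the scale plate's corner studs crosswise

## Robot

A 7-joint arm with a two-finger parallel gripper is mounted at the origin on the work surface. World frame = base frame: x ahead of the robot, y to its left, z up, the work surface at z = 0. Lengths are in m, angles in degrees, forces in N, time in s.
With the tool pointing down it reaches from about 0.425 to 0.875 m from the base axis. Payload 4.7 kg.
Tool frame: the origin (TCP) lies at the very end of the fingers, on their centre line; the grasp point (between the pads) lies env.hold_point_z behind it (env.hold_point_z is the distance from the TCP to the grasp point, in m); z points along the fingers, y is the line along which they close (so a half turn about z gives the same grasp; the last joint's range is limited). The gripper opens to 87 mm and grips with 3 to 60 N. Pads are 19 mm wide; open, the fingers measure 117 mm over their backs; the gripper's body (75 mm by 190 mm) begins 51 mm behind the grasp point.
Start: joints at [-67.374, 18.392, -4.016, 83.108, 1.295, 78.541, -3.26], TCP at [0.242, 0.603, 0.223] pointing down, gripper open.
Joint ranges: [-163.93, 163.93], [-17.29, 119.83], [-79.2, 71.16], [3.27, 140.29], [-89.18, 269.18], [5.43, 117.66], [-154.24, 154.24]. Speed limits (degrees/s): [147.25, 147.25, 180, 180, 180, 180, 180].

## Interface

Orientations are given as [roll, pitch, yaw] about the fixed x, y, z axes, in that order (R = Rz(yaw) Ry(pitch) Rx(roll)).
In Python, from cell import env gives the robot as it stands.
- The arm moves only by the shell command python3 -m jog 'ROWS' [FORCE]. ROWS is JSON, a list of rows, each an object with "dp": the shift along the tool's x, y, z in cm, a list of three; "twist": the turn about the tool's z in degrees; "fingers": the opening, from 0 (shut) to 1 (fully open). A call has 1 to 8 rows; each row is the pose to reach, as a shift and turn from the pose commanded when the call began, along the tool's axes at that moment; what a row does not reach only later rows make up. A row lasts 1/8 s, in which the tool goes at most 62.5 mm and 10.7 degrees, less where a joint would pass 70% of its speed; a pose out of reach is approached as far as the arm can. A call with a gripper value outside its range is refused whole. The fingers move at their own pace and stop on an object; FORCE is the grip in N (left out, the last holds). Time passes only in rows, so rows that repeat a pose let the fingers close. It gives the time, the measured TCP pose, the force, the opening and the grip force at its end, in the units of the state.
- env.get_obs(): the state, without advancing time (a new reading comes with each control period).
- env.read_camera(name): name is "scene" or "side" or "wrist"; returns a dict with "pixels" (384x512x3 uint8, blue, green, red), "depth" (384x512 float32, m along the optical axis (not along the pixel's ray), 0 where there is no reading), "fx", "fy", "cx", "cy" (pixels), "rvec" (rotation vector, rad) and "tvec" (3), from world to camera coordinates, as OpenCV has them. Camera axes: x right, y down, z forward; pixel columns grow to the right and rows downward; lengths in m; the calibration is good to about 2 mm. A picture is of the moment at which its call begins.
- env.sign_off(): hands the job in; it is judged then, once.
The state is a dict: "time_s": time; "qpos": joint angles; "joint_velocities": joint speeds; "effort": joint torques, N m; "tool_pos": TCP position; "tool_rot": TCP orientation; "force": force on the tool from outside, world axes, zero at the start; "wrist_torque": the same for the moment, N m; "grip_width": finger opening in m; "grasp_force": force on a finger pad.
Only numpy, scipy, OpenCV 4.12 (cv2) and the standard library are available. Lean on these libraries where they do the work, as an engineer would, in place of code of your own. Each camera call takes 0.05 s, during which the arm holds its last target. There are 200 camera calls.

## Task

Secure the weighing plate of the bench scale by pressing its four corner studs down with a fingertip, in the order blue, yellow, green, red. Press each one lightly, just until it is fully home with its cap on its collar, before pressing the next. Do not pick up anything, and leave the test weights and the other things where they stand.

Things in the scene. Friction and masses are not known exactly. Their poses are not given: they have to be found in the camera images.
- scale: Fixed bench scale: grey base, stainless plate 240 mm (its x) by 300 mm (its y); origin under its centre at table height, z up, plate top 75 mm above origin. A push stud stands near each plate corner, 80 mm along x and 100 mm along y from the centre; blue and yellow on one diagonal, green and red on the other; which corner is which changes.
- blue_stud_top (a point): Centre of the top face of the blue push stud: a round flat blue cap, 26 mm across and 8 mm thick, on a thin white stem in a black collar (36 mm across, 4 mm high) on the plate. Cap top is 20 to 22 mm above the plate at the start, 12 mm when fully home (cap resting on its collar). The point moves with the stud.
- blue_stud (a joint): How far the blue stud is pressed straight down, in m: 0 to 0.002 at the start, 0.010 fully home against a hard stop. It slides with a steady friction of about 3 N plus slight damping, has no spring, and stays where it is left.
- yellow_stud_top (a point): Centre of the top face of the yellow push stud: a round flat yellow cap, 26 mm across and 8 mm thick, on a thin white stem in a black collar (36 mm across, 4 mm high) on the plate. Cap top is 20 to 22 mm above the plate at the start, 12 mm when fully home (cap resting on its collar). The point moves with the stud.
- yellow_stud (a joint): How far the yellow stud is pressed straight down, in m: 0 to 0.002 at the start, 0.010 fully home against a hard stop. It slides with a steady friction of about 3 N plus slight damping, has no spring, and stays where it is left.
- green_stud_top (a point): Centre of the top face of the green push stud: a round flat green cap, 26 mm across and 8 mm thick, on a thin white stem in a black collar (36 mm across, 4 mm high) on the plate. Cap top is 20 to 22 mm above the plate at the start, 12 mm when fully home (cap resting on its collar). The point moves with the stud.
- green_stud (a joint): How far the green stud is pressed straight down, in m: 0 to 0.002 at the start, 0.010 fully home against a hard stop. It slides with a steady friction of about 3 N plus slight damping, has no spring, and stays where it is left.
- red_stud_top (a point): Centre of the top face of the red push stud: a round flat red cap, 26 mm across and 8 mm thick, on a thin white stem in a black collar (36 mm across, 4 mm high) on the plate. Cap top is 20 to 22 mm above the plate at the start, 12 mm when fully home (cap resting on its collar). The point moves with the stud.
- red_stud (a joint): How far the red stud is pressed straight down, in m: 0 to 0.002 at the start, 0.010 fully home against a hard stop. It slides with a steady friction of about 3 N plus slight damping, has no spring, and stays where it is left.
- block_weight: Black iron 2 kg test weight standing loose on the middle of the plate: block 50 mm (x) by 95 mm (y), 60 mm high including a bar handle along its y; origin at centre of its underside. Leave alone.
- large_brass_weight: Brass knob weight, about 1 kg, 50 mm diameter, 72 mm high, loose on the table; origin at centre of underside. Leave alone.
- small_brass_weight: Brass knob weight, about 0.5 kg, 38 mm diameter, 64 mm high, loose on the table; origin at centre of underside. Leave alone.
- spray_bottle: White bottle with blue cap, 64 mm diameter, 170 mm high, loose on the table; origin at centre of underside. Leave alone.
- tape_roll: Brown tape roll lying flat, 90 mm diameter, 24 mm high; origin at centre of underside. Leave alone.

How it is judged (in metres and radians):
On the way, in this order (a step that is already met when the one before it is completed fails the run):
1. the blue stud is pressed home (value of joint blue_stud above 0.0075 m), for 0.1 s.
2. the yellow stud is pressed home (value of joint yellow_stud above 0.0075 m), for 0.1 s.
3. the green stud is pressed home (value of joint green_stud above 0.0075 m), for 0.1 s.
4. the red stud is pressed home (value of joint red_stud above 0.0075 m), for 0.1 s.
At the end, for the whole second after the job is handed in: All four studs are down by at least 7.5 mm of their 10 mm travel, and each weight, the bottle and the tape roll is within 15 mm of where it started (value of joint each of blue_stud, yellow_stud, green_stud, red_stud above 0.0075 m and distance of each of block_weight, large_brass_weight, small_brass_weight, spray_bottle, tape_roll from where it was at the start of the episode below 0.015 m); the robot touches nothing.
It fails at once if the yellow stud is pressed more than 4 mm before the blue stud is home (7.5 mm) (value of joint yellow_stud above 0.004 m and not (value of joint blue_stud above 0.0075 m)).
It fails at once if the green stud is pressed more than 4 mm before the yellow stud is home (7.5 mm) (value of joint green_stud above 0.004 m and not (value of joint yellow_stud above 0.0075 m)).
It fails at once if the red stud is pressed more than 4 mm before the green stud is home (7.5 mm) (value of joint red_stud above 0.004 m and not (value of joint green_stud above 0.0075 m)).
It fails at once if the fingers push on anything with more than 35 N (contact force between the fingers and anything else above 35 N).
It fails at once if a weight, the bottle or the tape is lifted, carried or shifted by more than 15 mm (distance of any of block_weight, large_brass_weight, small_brass_weight, spray_bottle, tape_roll from where it was at the start of the episode above 0.015 m).
It also fails if it takes over 54 s, if anything falls off the work surface, if the arm or the gripper's body presses on something with over 40 N, if the wrist force passes 120 N, or if a joint passes its speed limit or range.

## Working session

There is one attempt and no reset: what is moved stays moved. The work goes in short steps, Python scripts to look and compute and a shell command to move; the robot and the scene stay as the last step left them, time stands still between calls to the robot, and variables do not carry over. Pictures are saved under pics/ and viewed, at most 10 in all, crops included, and the job is handed in when it is done.

```bash
mkdir -p pics; cat > h.py <<'E'
import numpy as np, cv2
from cell import env
def grab(n):
    c=env.read_camera(n); R=cv2.Rodrigues(np.array(c["rvec"],float))[0]; c["R"]=R; c["t"]=np.array(c["tvec"],float).ravel(); return c
def cloud(c):
    v,u=np.mgrid[:384,:512]; d=c["depth"]
    P=np.stack([(u-c["cx"])/c["fx"]*d,(v-c["cy"])/c["fy"]*d,d],-1)
    return (P-c["t"])@c["R"]
def ray(c,u,v,z):
    d=c["R"].T@np.array([(u-c["cx"])/c["fx"],(v-c["cy"])/c["fy"],1]); o=-c["R"].T@c["t"]
    return o+d*(z-o[2])/d[2]
E
python3 - <<'E'
from h import *
a=grab("scene");b=grab("side")
im=np.hstack([a["pixels"],b["pixels"]])
cv2.imwrite("pics/a.png",a["pixels"]);cv2.imwrite("pics/b.png",b["pixels"])
o=env.get_obs();print(o)
H={'blue':(100,130),'yellow':(22,35),'green':(45,85),'red':(0,8)}
for n,c in(("scene",a),("side",b)):
    hsv=cv2.cvtColor(c["pixels"],cv2.COLOR_BGR2HSV);P=cloud(c)
    for k,(l,h) in H.items():
        m=cv2.inRange(hsv,(l,120,60),(h,255,255))
        N,L,S,C=cv2.connectedComponentsWithStats(m)
        for i in range(1,N):
            if S[i,4]>25:
                q=P[(L==i)&(c["depth"]>0)]
                print(n,k,S[i],C[i].round(1),np.median(q,0).round(3),np.percentile(q[:,2],95).round(3))
E
```

```text
{'time_s': 0.1, 'qpos': array([-67.3718265 ,  18.43572638,  -4.01588891,  83.16972366,
         1.29303857,  78.541161  ,  -3.25986153]), 'joint_velocities': array([-0.08379472, -0.08018217, -0.04316868, -0.16153225,  0.06278376,
       -0.04550904,  0.05610338]), 'effort': array([ 2.97514425e-04, -4.92569125e+01, -4.05548662e-01, -3.13400674e+01,
       -6.42258092e-02,  3.94264364e-02,  6.52584913e-05]), 'tool_pos': array([0.24144346, 0.60294086, 0.2215447 ]), 'tool_rot': array([-1.79898517e+02,  3.52887870e-03,  1.58181551e+02]), 'force': array([0.73614254, 0.76519164, 0.10662972]), 'wrist_torque': array([0.01452709, 0.02249953, 0.00307977]), 'grasp_force': 0.0, 'grip_width': 0.08704377486585982}
scene blue [113   0  33  18 173] [128.8  10.3] [-1.152  0.172 -0.039] -0.023
scene blue [190   0  26   6  82] [200.3   1.8] [-1.109  0.569 -0.039] -0.033
scene blue [328   0  25  31 455] [338.1  15. ] [-1.636  1.994 -0.549] -0.45
scene blue [ 394    0  118   44 3370] [457.4  16.3] [-0.49   1.995 -0.213] -0.081
scene blue [364   7  22   4  41] [375.6   8.7] [-1.168  1.991 -0.359] -0.336
sc
[... 2368 characters left out ...]
 53 533] [253.8 351.9] [ 0.39  -0.328  0.006] 0.008
side yellow [213 186   9   8  52] [216.8 189.4] [0.471 0.04  0.095] 0.097
side green [ 81 107  26  14 223] [ 93.4 113.3] [0.329 0.743 0.034] 0.036
side green [ 64 114   7  11  46] [ 66.9 117.9] [0.238 0.756 0.035] 0.048
side green [261 229  10   8  60] [266.  232.7] [ 0.491 -0.157  0.097] 0.098
side red [212  62   5   9  35] [214.1  65.9] [0.742 0.577 0.186] 0.201
side red [219  62   5  10  32] [220.9  66.3] [0.762 0.564 0.187] 0.199
side red [226  63   5   9  32] [228.   67.1] [0.78  0.547 0.186] 0.198
side red [233  63   5   9  31] [235.   66.5] [0.801 0.53  0.19 ] 0.2
side red [263 165   7   6  35] [266.1 167.3] [0.631 0.057 0.097] 0.098
```

View pics/a.png

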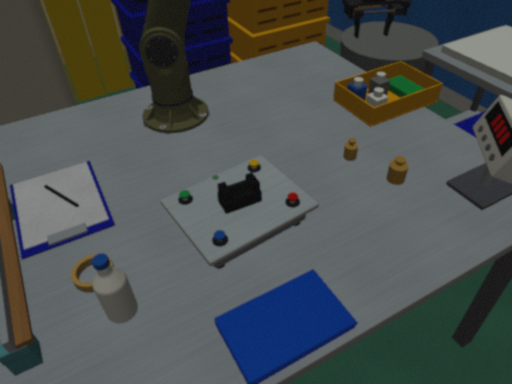

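View pics/b.png

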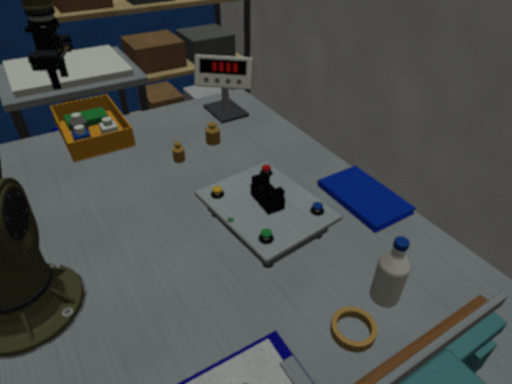

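The scene view shows the scale with its studs: green (184,194), yellow (254,163), red (292,196) and blue (219,235). The block stands mid-plate and the bottle is at (112,290). The side view shows the same layout, and the gripper is far left at (50,60), clear of the plate.

```bash
cat >> h.py <<'E'
def studs():
    px={"scene":dict(blue=(219,234.9),yellow=(253.7,163),green=(184,194),red=(292.4,196.4)),"side":dict(blue=(317.3,205.4),yellow=(216.8,189.4),green=(266,232.7),red=(266.1,167.3))}
    return px
def togo(p):
    from scipy.spatial.transform import Rotation as Ro
    o=env.get_obs(); R=Ro.from_euler("xyz",o["tool_rot"],degrees=True).as_matrix()
    return (R.T@(np.array(p)-o["tool_pos"])*100).round(2)
E
python3 - <<'E'
from h import *
S={}
cs={n:grab(n) for n in("scene","side")}
for n,c in cs.items():
    for k,(u,v) in studs()[n].items():
        p=ray(c,u,v,.093);S.setdefault(k,[]).append(p);print(n,k,p.round(4))
m={k:np.mean(v,0) for k,v in S.items()}
ctr=sum(m.values())/4
best=None
ks=["green","blue","red","yellow"]; mod=np.array([[-.08,-.1],[.08,-.1],[.08,.1],[-.08,.1]])
Q=np.array([m[k][:2]-ctr[:2] for k in ks])
U,s,V=np.linalg.svd(mod.T@Q);R=(U@V).T
print("yaw",np.degrees(np.arctan2(R[1,0],R[0,0])))
F=mod@R.T+ctr[:2]
for k,f,q in zip(ks,F,Q+ctr[:2]):print(k,f.round(4),(q-f).round(4),togo([*f,.13]))
print(env.hold_point_z,env.get_obs()["tool_pos"],env.get_obs()["time_s"])
E
```

```text
scene blue [ 0.6515 -0.136   0.093 ]
scene yellow [0.4737 0.0468 0.093 ]
scene green [ 0.4913 -0.1518  0.093 ]
scene red [0.6305 0.0639 0.093 ]
side blue [ 0.6511 -0.138   0.093 ]
side yellow [0.4718 0.043  0.093 ]
side green [ 0.493  -0.1533  0.093 ]
side red [0.6327 0.0621 0.093 ]
yaw 5.785613244543714
green [ 0.4925 -0.153 ] [-0.0003  0.0004] [-51.4  -60.85   9.26]
blue [ 0.6516 -0.1368] [-0.0003 -0.0001] [-65.58 -53.44   9.26]
red [0.6315 0.0621] [0.0001 0.0008] [-56.31 -35.72   9.23]
yellow [0.4723 0.046 ] [ 0.0005 -0.0011] [-42.13 -43.13   9.24]
0.0187 [0.24151198 0.60310251 0.22187033] 0.2
```

```bash
python3 -m jog '[{"dp":[-3,-2.5,0],"twist":-2,"fingers":0},{"dp":[-7,-5.7,0],"twist":-6,"fingers":0},{"dp":[-11,-9,0],"twist":-10,"fingers":0},{"dp":[-15,-12.2,0],"twist":-14,"fingers":0},{"dp":[-19,-15.5,0],"twist":-18,"fingers":0},{"dp":[-23,-18.7,0],"twist":-22,"fingers":0},{"dp":[-27,-22,0],"twist":-26,"fingers":0},{"dp":[-30,-24.5,0],"twist":-27.6,"fingers":0}]' 10; python3 - <<'E'
from h import *
print(togo([.6516,-.1368,.13]),env.get_obs()["tool_rot"])
E
```

```text
time_s: 1.2
tool_pos: [0.4301, 0.2621, 0.2226]
tool_rot: [-180.0, 0.0, -174.3]
force: [-0.1, 0.7, 0.6]
grip_width: 0.0149
grasp_force: 0.0
[-18.05 -41.9    9.27] [-1.79994603e+02  2.19528302e-02 -1.74263764e+02]
```

```bash
python3 -m jog '[{"dp":[-2,-4.6,0],"twist":0,"fingers":0},{"dp":[-4.4,-10.2,0],"twist":0,"fingers":0},{"dp":[-6.8,-15.8,0],"twist":0,"fingers":0},{"dp":[-9.2,-21.4,0],"twist":0,"fingers":0},{"dp":[-11.6,-27,0],"twist":0,"fingers":0},{"dp":[-14,-32.5,0],"twist":0,"fingers":0},{"dp":[-16.4,-38,0],"twist":0,"fingers":0},{"dp":[-18,-41.9,2],"twist":0,"fingers":0}]'; python3 -m jog '[{"dp":[0,0,2],"twist":0,"fingers":0},{"dp":[0,0,4],"twist":0,"fingers":0},{"dp":[0,0,5.5],"twist":0,"fingers":0},{"dp":[0,0,6],"twist":0,"fingers":0},{"dp":[0,0,6],"twist":0,"fingers":0}]';  python3 - <<'E'
from h import *
print(togo([.6516,-.1368,.097]))
a=grab("scene");b=grab("side");w=grab("wrist")
f=lambda c,x,y:cv2.resize(c["pixels"][y:y+100,x:x+130],(390,300))
cv2.imwrite("pics/c.png",np.hstack([f(a,150,150),f(b,250,140)]))
E
```

```text
time_s: 2.2
tool_pos: [0.6521, -0.1376, 0.2038]
tool_rot: [-179.9, 0.2, -174.3]
force: [0.1, -0.0, -0.4]
grip_width: 0.0005
grasp_force: 0.0
time_s: 2.82
tool_pos: [0.6504, -0.1334, 0.1427]
tool_rot: [180.0, 0.0, -174.1]
force: [-0.7, -0.3, -0.2]
grip_width: 0.0005
grasp_force: 0.0
[-0.08 -0.35  4.57]
```

View pics/c.png

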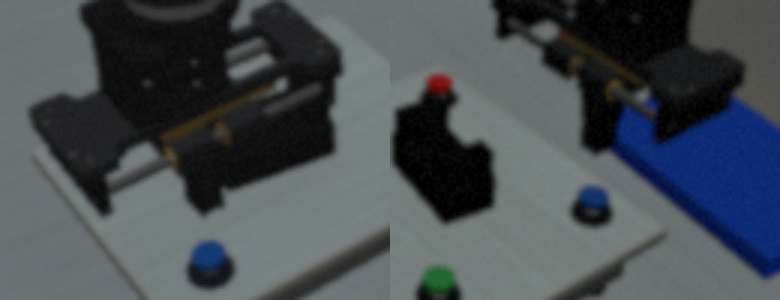

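The two crops show the closed fingertip directly above the blue cap in both views, with cap centres at crop (208,250) and (592,195), and the body clear of the block.

```bash
python3 -m jog '[{"dp":[-0.1,-0.3,2],"twist":0,"fingers":0},{"dp":[-0.1,-0.3,3.8],"twist":0,"fingers":0},{"dp":[-0.1,-0.3,4.4],"twist":0,"fingers":0},{"dp":[-0.1,-0.3,4.7],"twist":0,"fingers":0},{"dp":[-0.1,-0.3,4.9],"twist":0,"fingers":0},{"dp":[-0.1,-0.3,5.1],"twist":0,"fingers":0},{"dp":[-0.1,-0.3,5.25],"twist":0,"fingers":0},{"dp":[-0.1,-0.3,5.3],"twist":0,"fingers":0}]'; python3 -m jog '[{"dp":[0,0,0],"twist":0,"fingers":0},{"dp":[0,0,0],"twist":0,"fingers":0}]'
```

```text
time_s: 3.98
tool_pos: [0.6519, -0.1373, 0.0898]
tool_rot: [-180.0, 0.0, -174.2]
force: [-1.6, -0.5, 3.2]
grip_width: 0.0004
grasp_force: 1.4
time_s: 4.22
tool_pos: [0.6519, -0.1372, 0.0897]
tool_rot: [-180.0, 0.0, -174.2]
force: [-0.9, -1.6, 3.3]
grip_width: 0.0006
grasp_force: 1.3
```

```bash
python3 -m jog '[{"dp":[0,0,0.1],"twist":0,"fingers":0},{"dp":[0,0,0.2],"twist":0,"fingers":0},{"dp":[0,0,0.2],"twist":0,"fingers":0}]'; python3 -m jog '[{"dp":[0,0,0.05],"twist":0,"fingers":0},{"dp":[0,0,0.05],"twist":0,"fingers":0}]'
```

```text
time_s: 4.6
tool_pos: [0.6519, -0.1372, 0.0875]
tool_rot: [-180.0, 0.0, -174.2]
force: [-0.9, -0.2, 2.6]
grip_width: 0.0006
grasp_force: 1.1
time_s: 4.85
tool_pos: [0.6519, -0.1372, 0.0875]
tool_rot: [-180.0, 0.0, -174.2]
force: [-0.9, -0.4, 4.6]
grip_width: 0.0008
grasp_force: 2.4
```

```bash
python3 -m jog '[{"dp":[0,0,0.05],"twist":0,"fingers":0},{"dp":[0,0,0.05],"twist":0,"fingers":0}]';  python3 - <<'E'
from h import *
print(togo([.4723,.046,.14]))
E
```

```text
time_s: 5.1
tool_pos: [0.6519, -0.1372, 0.0875]
tool_rot: [180.0, 0.0, -174.2]
force: [-2.6, 0.2, 7.5]
grip_width: 0.0011
grasp_force: 3.5
[16.02 20.04 -5.27]
```

```bash
python3 -m jog '[{"dp":[0,0,-4],"twist":0,"fingers":0},{"dp":[0,0,-9],"twist":0,"fingers":0},{"dp":[3,3.8,-9.5],"twist":0,"fingers":0},{"dp":[6,7.5,-9.5],"twist":0,"fingers":0},{"dp":[9,11.3,-9.5],"twist":0,"fingers":0},{"dp":[12,15,-9.5],"twist":0,"fingers":0},{"dp":[15,18.8,-9.5],"twist":0,"fingers":0},{"dp":[16,20,-9.5],"twist":0,"fingers":0}]'; python3 -m jog '[{"dp":[0,0,2],"twist":0,"fingers":0},{"dp":[0,0,4],"twist":0,"fingers":0},{"dp":[0,0,4.5],"twist":0,"fingers":0},{"dp":[0,0,4.5],"twist":0,"fingers":0}]';  python3 - <<'E'
from h import *
print(togo([.4723,.046,.087]))
E
```

```text
time_s: 6.1
tool_pos: [0.4703, 0.0485, 0.181]
tool_rot: [179.9, -0.0, -174.0]
force: [0.2, -0.3, 0.6]
grip_width: 0.0004
grasp_force: 0.0
time_s: 6.6
tool_pos: [0.4725, 0.0453, 0.1365]
tool_rot: [-180.0, -0.0, -174.3]
force: [0.4, -0.9, -0.2]
grip_width: -0.0
grasp_force: 0.0
[0.01 0.07 4.95]
```

```bash
python3 -m jog '[{"dp":[0,0,2],"twist":0,"fingers":0},{"dp":[0,0,3.4],"twist":0,"fingers":0},{"dp":[0,0,3.8],"twist":0,"fingers":0},{"dp":[0,0,4.1],"twist":0,"fingers":0},{"dp":[0,0,4.35],"twist":0,"fingers":0},{"dp":[0,0,4.6],"twist":0,"fingers":0},{"dp":[0,0,4.75],"twist":0,"fingers":0},{"dp":[0,0,4.85],"twist":0,"fingers":0}]'; python3 -m jog '[{"dp":[0,0,0.05],"twist":0,"fingers":0},{"dp":[0,0,0.1],"twist":0,"fingers":0},{"dp":[0,0,0.1],"twist":0,"fingers":0}]'
```

```text
time_s: 7.6
tool_pos: [0.4727, 0.0458, 0.0883]
tool_rot: [180.0, 0.1, -174.2]
force: [-0.5, 0.2, 2.4]
grip_width: 0.0006
grasp_force: 1.5
time_s: 7.98
tool_pos: [0.4727, 0.0458, 0.0874]
tool_rot: [180.0, 0.0, -174.2]
force: [-0.1, -0.5, 4.2]
grip_width: 0.0002
grasp_force: 2.3
```

```bash
python3 -m jog '[{"dp":[0,0,0.05],"twist":0,"fingers":0},{"dp":[0,0,0.05],"twist":0,"fingers":0}]';  python3 - <<'E'
from h import *
print(togo([.4925,-.153,.14]))
E
```

```text
time_s: 8.22
tool_pos: [0.4727, 0.0458, 0.0873]
tool_rot: [180.0, 0.0, -174.2]
force: [-1.4, -1.1, 7.2]
grip_width: 0.0006
grasp_force: 4.0
[  0.03 -19.97  -5.27]
```

Yellow is at its stop (force is up to 7 N with no further motion). Next is green.

```bash
python3 -m jog '[{"dp":[0,0,-4],"twist":0,"fingers":0},{"dp":[0,0,-9],"twist":0,"fingers":0},{"dp":[0,-4.5,-9.5],"twist":0,"fingers":0},{"dp":[0,-9.5,-9.5],"twist":0,"fingers":0},{"dp":[0,-14.5,-9.5],"twist":0,"fingers":0},{"dp":[0,-18.5,-9.5],"twist":0,"fingers":0},{"dp":[0,-20,-9.5],"twist":0,"fingers":0},{"dp":[0,-20,-7.5],"twist":0,"fingers":0}]'; python3 -m jog '[{"dp":[0,0,1.5],"twist":0,"fingers":0},{"dp":[0,0,2.5],"twist":0,"fingers":0},{"dp":[0,0,2.5],"twist":0,"fingers":0},{"dp":[0,0,2.5],"twist":0,"fingers":0}]';  python3 - <<'E'
from h import *
print(togo([.4925,-.153,.0875]))
E
```

```text
time_s: 9.22
tool_pos: [0.4934, -0.1539, 0.1621]
tool_rot: [-180.0, 0.1, -174.3]
force: [-0.3, 0.3, 0.3]
grip_width: 0.0006
grasp_force: 0.0
time_s: 9.72
tool_pos: [0.4929, -0.153, 0.137]
tool_rot: [-180.0, 0.0, -174.2]
force: [0.2, -1.0, -0.4]
grip_width: 0.0002
grasp_force: 0.0
[0.04 0.01 4.95]
```

```bash
python3 -m jog '[{"dp":[0,0,2],"twist":0,"fingers":0},{"dp":[0,0,3.4],"twist":0,"fingers":0},{"dp":[0,0,3.8],"twist":0,"fingers":0},{"dp":[0,0,4.1],"twist":0,"fingers":0},{"dp":[0,0,4.35],"twist":0,"fingers":0},{"dp":[0,0,4.6],"twist":0,"fingers":0},{"dp":[0,0,4.75],"twist":0,"fingers":0},{"dp":[0,0,4.85],"twist":0,"fingers":0}]'; python3 -m jog '[{"dp":[0,0,0.05],"twist":0,"fingers":0},{"dp":[0,0,0.15],"twist":0,"fingers":0},{"dp":[0,0,0.15],"twist":0,"fingers":0}]'; python3 - <<'E'
from h import *
print(togo([.6315,.0621,.14]))
E
```

```text
time_s: 10.72
tool_pos: [0.4925, -0.1533, 0.0881]
tool_rot: [180.0, 0.0, -174.2]
force: [-2.4, 0.0, 2.9]
grip_width: 0.0003
grasp_force: 1.5
time_s: 11.1
tool_pos: [0.4926, -0.1533, 0.0873]
tool_rot: [180.0, 0.0, -174.2]
force: [-4.4, 0.7, 7.1]
grip_width: 0.0006
grasp_force: 4.2
[-15.99  20.03  -5.26]
```

Green is home too. Next is red.

```bash
python3 -m jog '[{"dp":[0,0,-4],"twist":0,"fingers":0},{"dp":[0,0,-9],"twist":0,"fingers":0},{"dp":[-3,3.8,-9.5],"twist":0,"fingers":0},{"dp":[-6,7.5,-9.5],"twist":0,"fingers":0},{"dp":[-9,11.3,-9.5],"twist":0,"fingers":0},{"dp":[-12,15,-9.5],"twist":0,"fingers":0},{"dp":[-15,18.8,-9.5],"twist":0,"fingers":0},{"dp":[-16,20,-9.5],"twist":0,"fingers":0}]'; python3 -m jog '[{"dp":[0,0,2],"twist":0,"fingers":0},{"dp":[0,0,4],"twist":0,"fingers":0},{"dp":[0,0,4.5],"twist":0,"fingers":0},{"dp":[0,0,4.5],"twist":0,"fingers":0}]';  python3 - <<'E'
from h import *
print(togo([.6315,.0621,.0875]))
E
```

```text
time_s: 12.1
tool_pos: [0.6327, 0.0663, 0.1806]
tool_rot: [179.9, 0.0, -173.9]
force: [-0.6, -0.7, 0.4]
grip_width: 0.0007
grasp_force: 0.0
time_s: 12.6
tool_pos: [0.6309, 0.0607, 0.136]
tool_rot: [-180.0, -0.1, -174.3]
force: [-0.2, -0.3, 0.7]
grip_width: 0.0004
grasp_force: 0.0
[-0.08  0.13  4.85]
```

```bash
python3 -m jog '[{"dp":[0,0,2],"twist":0,"fingers":0},{"dp":[0,0,3.4],"twist":0,"fingers":0},{"dp":[0,0,3.8],"twist":0,"fingers":0},{"dp":[0,0,4.1],"twist":0,"fingers":0},{"dp":[0,0,4.35],"twist":0,"fingers":0},{"dp":[0,0,4.6],"twist":0,"fingers":0},{"dp":[0,0,4.75],"twist":0,"fingers":0},{"dp":[0,0,4.85],"twist":0,"fingers":0}]'; python3 -m jog '[{"dp":[0,0,0.05],"twist":0,"fingers":0},{"dp":[0,0,0.1],"twist":0,"fingers":0},{"dp":[0,0,0.1],"twist":0,"fingers":0}]'
```

```text
time_s: 13.6
tool_pos: [0.6317, 0.0619, 0.0882]
tool_rot: [180.0, 0.0, -174.2]
force: [-2.0, -0.0, 3.3]
grip_width: 0.0005
grasp_force: 1.5
time_s: 13.98
tool_pos: [0.6317, 0.0619, 0.0875]
tool_rot: [180.0, 0.0, -174.2]
force: [-2.8, 0.5, 5.3]
grip_width: 0.0003
grasp_force: 2.5
```

```bash
python3 -m jog '[{"dp":[0,0,0.05],"twist":0,"fingers":0},{"dp":[0,0,0.05],"twist":0,"fingers":0},{"dp":[0,0,-4],"twist":0,"fingers":0},{"dp":[0,0,-9],"twist":0,"fingers":0},{"dp":[0,0,-14],"twist":0,"fingers":0},{"dp":[0,5,-16],"twist":0,"fingers":0},{"dp":[0,10,-16],"twist":0,"fingers":0},{"dp":[0,15,-16],"twist":0,"fingers":0}]'; python3 -m jog '[{"dp":[0,5,0],"twist":0,"fingers":0},{"dp":[0,10,0],"twist":0,"fingers":0},{"dp":[0,10,0],"twist":0,"fingers":0},{"dp":[0,10,0],"twist":0,"fingers":0}]';  python3 - <<'E'
from h import *
c=grab("side")
cv2.imwrite("pics/d.png",cv2.resize(c["pixels"][130:280,180:380],(800,600)))
hsv=cv2.cvtColor(c["pixels"],cv2.COLOR_BGR2HSV);P=cloud(c)
for k,(l,h) in {'blue':(100,130),'yellow':(22,35),'green':(45,85),'red':(0,8)}.items():
    u,v=map(int,studs()["side"][k]);m=np.zeros((384,512),bool);m[v-8:v+14,u-8:u+9]=1
    m&=(cv2.inRange(hsv,(l,120,60),(h,255,255))>0)&(P[...,2]>.06)
    print(k,m.sum(),np.percentile(P[m][:,2],[50,95]).round(4))
E
```

```text
time_s: 14.98
tool_pos: [0.6166, 0.2128, 0.2471]
tool_rot: [180.0, 0.1, -174.2]
force: [0.6, -0.2, -0.4]
grip_width: 0.0006
grasp_force: 0.0
time_s: 15.48
tool_pos: [0.6066, 0.31, 0.2464]
tool_rot: [-179.9, 0.0, -174.2]
force: [1.4, -0.3, 0.5]
grip_width: 0.0007
grasp_force: 0.0
blue 52 [0.0867 0.089 ]
yellow 57 [0.0861 0.0886]
green 63 [0.087  0.0889]
red 35 [0.0872 0.1349]
```

View pics/d.png

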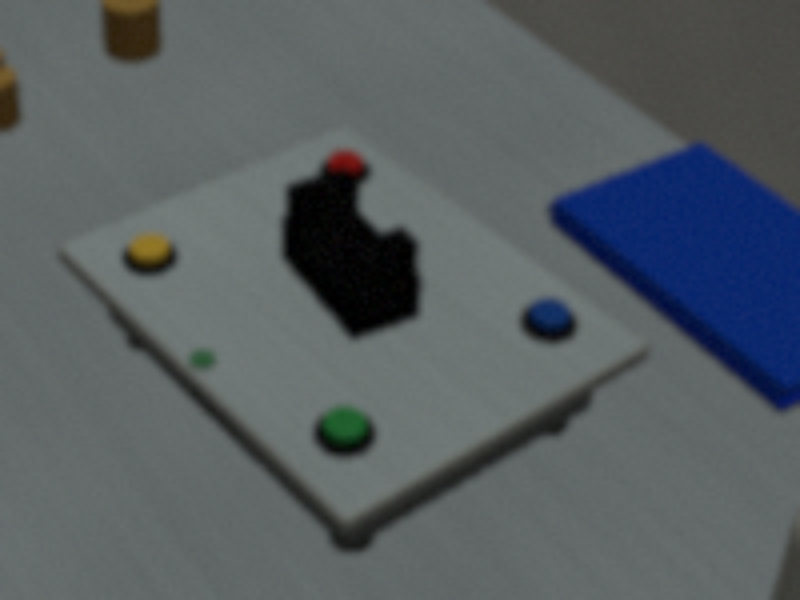

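All four caps, at crop (150,250), (345,165), (550,318) and (345,428), sit on their collars at a height of about 87 mm. The block hasn't moved and the gripper is clear.

```bash
python3 -c "
from cell import env
print(env.sign_off())"
```

```text
the job is handed in; nothing more can be done
None
```

I pressed all four studs home in the order blue, yellow, green, red, at about 7 N or less each time I read the force; the last side view shows every cap on its collar and the block weight in place, and I handed the job in at about 15.5 s with the arm clear.

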